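# Hang the slide rack to drain on the swivel hook

### The job

The draining stand's swivel hook is parked off to the side: push it round gently, counterclockwise seen from above, until it is fully home over the drip tray, with the orange stop finger pressed in and no travel left. Then take the white slide rack by its blue tab and hang its steel bail gently on the hook, between the hub and the upturned end, so that the rack hangs free, level and still with the hook still fully home. Keep the rack upright, never force the hook or the rack, and leave everything else alone.

Things in the scene. Friction and masses are not known exactly. Their poses are not given: they have to be found in the camera images.
- stand: Draining stand: steel post 22 mm thick on a green foot, white drip tray (160 x 170 mm, 28 mm high) with its centre 105 mm in front of the post. Origin on the post's axis at table height; -x points from the post over the middle of the tray, z up.
- swivel_axis (a point): Point on the hook's vertical swivel axis, 190 mm up, level with its arm. The hook's stop is clamped on the post by hand: with the hook home, the arm points up to 15 degrees (0.26 rad) to either side of the stand's -x axis; this cannot be measured beforehand, only felt. The green hub round the axis is 32 mm across, its top 15 mm above the arm's centre line.
- hook_seat (a point): Point on the centre line of the hook's arm, a level steel bar 8 mm thick, 80 mm out from the swivel axis. x points outward along the arm, z up. The hook turns stiffly (friction 0.2 N m: about 3 N at 65 mm from the axis) and stays where it is left. It starts 1.1 to 1.5 rad short of its stop, a stiff rubber buffer (about 5 N per mm at 65 mm). Over 20 N from the robot damages it.
- hook_tip (a point): Top of the hook's upturned end: the arm is straight to 105 mm from the swivel axis, then turns up; this top is 22 mm above the arm's centre line and the end reaches at most 116 mm from the axis. Axes as for the seat.
- stop_finger (a joint): Angle (rad) of the spring-loaded orange stop finger, an upright pin 8 mm thick, 32 mm from the swivel axis. It is 0 until the hook's arm meets it, in the last 0.08 rad of the turn; the arm then presses it along lightly, to 0.08 when the hook is fully home at its stop (a little more while pushed; over 0.05 counts as home). Hook and finger stay there when let go.
- rack_tab (a point): Centre of the blue grip tab of the white slide rack, 124 mm above the rack's underside. The tab is 24 mm along y, 12 mm along x, 52 mm tall; grip it along its y. z is up. The rack stands on the table, weighs 0.15 to 0.3 kg and is the same both ways round. Its basket is 50 mm along x, 90 mm along y, 34 mm high.
- rack_bail (a point): Underside of the peak of the steel bail (6 mm round bar), 27 mm below the tab's centre; it comes to rest on top of the hook's arm. The bail rises from the basket's ends, 43 mm to either side along y, to 80 mm above the underside and slopes from there to the peak. The hook enters its opening along the rack's x, from either side. Axes as for the tab.
- spare_rack: Spare grey slide rack without a bail, 50 x 90 x 34 mm, origin under its centre; leave alone.
- stain_jar: Amber stain jar, 56 mm across, 80 mm tall, origin under its centre; leave alone.
- beaker: Glass beaker, 68 mm across, 85 mm tall, origin under its centre; leave alone.
- dropper: Green dropper bottle, 38 mm across, 100 mm tall, origin under its centre; leave alone.
- slide_box: Yellow slide box, 100 x 85 x 34 mm, origin under its centre; leave alone.
- petri: Clear petri dish, 90 mm across, 15 mm tall, origin under its centre; leave alone.
Not all that is in view belongs to the job. There is more than one size of the part that bears rack_tab; the job needs the smallest.

How it is judged (in metres and radians):
On the way, in this order (a step that is already met when the one before it is completed fails the run):
1. the hook is turned fully home (stop finger pressed to over 0.05 of its 0.08 rad) (value of joint stop_finger above 0.05 rad), for 0.2 s.
2. the rack hangs by its bail on the hook's arm, the hook still home (value of joint stop_finger above 0.05 rad and x of rack_bail in the frame of hook_seat between -0.055 and 0.025 m and y of rack_bail in the frame of hook_seat between -0.015 and 0.015 m and z of rack_bail in the frame of hook_seat between 0 and 0.009 m and angle between rack_bail's own z axis and vertical below 0.2 rad and contact force between rack and hook above 0.5 N), for 0.2 s.
At the end, for the whole second after the job is handed in: The hook is fully home (stop finger pressed to over 0.05 of its 0.08 rad); the rack's bail rests on the hook's arm with its peak within 15 mm of the arm's middle line, 25 to 105 mm from the swivel axis; the rack is within 0.2 rad of upright and still (under 0.03 m/s and 0.5 rad/s), released (all of step 2 and linear speed of rack below 0.03 m/s and angular speed of rack below 0.5 rad/s); the robot touches nothing.
It fails at once if the robot pushes the hook with more than 20 N (contact force between any of the arm, the fingers and hook above 20 N).
It fails at once if the rack is dropped on or pressed against the hook with more than 20 N (contact force between rack and hook above 20 N).
It fails at once if the rack is tipped more than 0.6 rad (angle between rack_bail's own z axis and vertical above 0.6 rad).
It fails at once if something that should be left alone is moved more than 30 mm (distance of any of spare_rack, stain_jar, beaker, dropper, slide_box, petri from where it was at the start of the episode above 0.03 m).
It also fails if it takes over 72 s, if anything falls off the work surface, if the arm or the gripper's body presses on something with over 40 N, if the wrist force passes 120 N, or if a joint passes its speed limit or range.

### The arm

A 6-joint arm with a two-finger parallel gripper is mounted at the origin on the work surface. World frame = base frame: x ahead of the robot, y to its left, z up, the work surface at z = 0. Lengths are in m, angles in degrees, forces in N, time in s.
With the tool pointing down it reaches from about 0.225 to 0.875 m from the base axis. Payload 3.4 kg.
Tool frame: the origin (TCP) lies midway between the tips of the shut fingers; the grasp point (between the pads) lies ctrl.pinch_z behind it (ctrl.pinch_z is the distance from the TCP to the grasp point, in m); z points along the fingers, y is the line along which they close (so a half turn about z gives the same grasp; the last joint's range is limited). The gripper opens to 85 mm and grips with 20 to 120 N. Pads are 22 mm wide; open, the fingers measure 114 mm over their backs; the gripper's body (76 mm by 85 mm) begins 54 mm behind the grasp point. The pads swing forward as they close: fully open they stand 13 mm farther back than shut.
Start: joints at [56.666, 15.808, 86.224, -0, 77.962, -6.933], TCP at [0.256, 0.515, 0.231] pointing down, gripper open.
Joint ranges: [-165.64, 165.64], [-43.16, 119.46], [12.63, 154.43], [-67.54, 247.53], [6.08, 155.33], [-154.97, 154.97]. Speed limits (degrees/s): [147.25, 147.25, 180, 180, 180, 180].

### API

Orientations are given as a 3x3 rotation matrix whose columns are the frame's x, y, z axes.
In Python, from rig import ctrl gives the robot as it stands. The module is installed in compiled form; this text tells all that it offers.
- The arm moves only by the shell command python3 -m handwheel 'ROWS' [OPENING] [FORCE]. ROWS is JSON, a list of rows, each a list of 2 entries, a list of its own where there are three numbers: the shift along the tool's x, y, z each as a share of 0.15 m, from -1 to 1, then the turn about the tool's z as a share of 180 degrees, from -1 to 1. In form: [[[x, y, z], turn], ...]. A call has 1 to 8 rows; each row is the pose to reach, as a shift and turn from the pose commanded when the call began, along the tool's axes at that moment, turning the shorter way round; what a row does not reach only later rows make up. A row lasts 1/10 s, in which the tool goes at most 50 mm and 8.59 degrees, less where a joint would pass 70% of its speed; a pose out of reach is approached as far as the arm can. A call with a number of a shift or a turn outside -1 to 1 is refused whole. A call with a gripper value outside its range is refused whole. OPENING is the closure, from -1 (fully open) to 1 (shut), so that 0 is half open, set as the call begins (- or left out, the last holds). The fingers move at their own pace and stop on an object; FORCE is the grip in N (left out, the last holds). Time passes only in rows, so rows that repeat a pose let the fingers close. It gives the time, the measured TCP pose, the force, the opening and the grip force at its end, in the units of the state.
- ctrl.get_state(): the state, without advancing time (a new reading comes with each control period).
- ctrl.snapshot(name): name is "side" or "top"; returns a dict with "image" (420x560x3 uint8, red, green, blue), "z_map" (420x560 float32, m along the optical axis (not along the pixel's ray), 0 where there is no reading), "mtx" (3x3 intrinsics, pixels), "camera_from_world" (4x4, takes a point from world to camera coordinates). Camera axes: x right, y up, looking along -z (the intrinsics and any distortion apply to the point x, -y, -z); pixel columns grow to the right and rows downward; lengths in m; the calibration is good to about 2 mm. A picture is of the moment at which its call begins.
- ctrl.sign_off(): hands the job in; it is judged then, once.
The state is a dict: "clock": time; "qpos": joint angles; "dq": joint speeds; "tau": joint torques, N m; "tcp_pos": TCP position; "eef_rot": TCP orientation; "force": force on the tool from outside, world axes, zero at the start; "torque": the same for the moment, N m; "finger_gap": finger opening in m; "gripper_force": force on a finger pad.
Only numpy, scipy, OpenCV 4.12 (cv2) and the standard library are available. Lean on these libraries where they do the work, as an engineer would, in place of code of your own. Each camera call takes 0.05 s, during which the arm holds its last target. There are 200 camera calls.

## Working session

There is one attempt and no reset: what is moved stays moved. The work goes in short steps, Python scripts to look and compute and a shell command to move; the robot and the scene stay as the last step left them, time stands still between calls to the robot, and variables do not carry over. Pictures are saved under pics/ and viewed, at most 12 in all, crops included, and the job is handed in when it is done.

```bash
mkdir -p pics; cat > h.py <<'E'
import numpy as np, cv2
from rig import ctrl
def snap(n):
    s=ctrl.snapshot(n); np.savez(n+'.npz',**s); return s
def load(n): return dict(np.load(n+'.npz'))
def cloud(s):
    z=s['z_map'];K=s['mtx'];v,u=np.mgrid[:z.shape[0],:z.shape[1]]
    p=np.stack([(u-K[0,2])/K[0,0]*z,-(v-K[1,2])/K[1,1]*z,-z],-1)
    T=np.linalg.inv(s['camera_from_world']); P=p@T[:3,:3].T+T[:3,3]; P[z==0]=np.nan; return P
def ray(s,u,v):
    K=s['mtx'];T=np.linalg.inv(s['camera_from_world'])
    d=T[:3,:3]@np.array([(u-K[0,2])/K[0,0],-(v-K[1,2])/K[1,1],-1]);return T[:3,3],d
def onplane(s,u,v,h):
    o,d=ray(s,u,v);return o+d*(h-o[2])/d[2]
def proj(s,p):
    c=s['camera_from_world']@np.r_[p,1];K=s['mtx'];return K[0,0]*c[0]/-c[2]+K[0,2],K[1,1]*-c[1]/-c[2]+K[1,2]
E
python3 - <<'E'
from h import *
for n in('side','top'):
    s=snap(n);cv2.imwrite(f'pics/{n}0.png',s['image'][...,::-1]); print(n,s['mtx'].tolist(),np.linalg.inv(s['camera_from_world']).round(3).tolist())
st=ctrl.get_state();print(st,ctrl.pinch_z)
E
```

```text
side [[504.7551836678469, 0.0, 284.16567116595513], [0.0, 504.7551836678469, 211.58166150337385], [0.0, 0.0, 1.0]] [[0.751, 0.362, -0.552, -0.266], [-0.66, 0.406, -0.632, -0.87], [-0.005, 0.839, 0.544, 0.889], [0.0, 0.0, 0.0, 1.0]]
top [[437.3996935726123, 0.0, 276.0989514566774], [0.0, 437.3996935726123, 207.71524897205308], [0.0, 0.0, 1.0]] [[-0.016, 0.992, -0.125, 0.323], [-1.0, -0.019, -0.021, -0.019], [-0.023, 0.124, 0.992, 1.392], [0.0, 0.0, 0.0, 1.0]]
{'clock': 0.1, 'qpos': array([ 5.66641499e+01,  1.58443659e+01,  8.62873089e+01,  5.25999904e-04,
        7.79632061e+01, -6.93121075e+00]), 'dq': array([ 0.00719799, -0.02750674, -0.16401213, -0.10359759, -0.00032757,
        0.02993604]), 'tau': array([ 2.58665161e-03, -4.17699015e+01, -2.46405101e+01,  2.26844736e-05,
        5.73290090e-03,  1.26006930e-05]), 'tcp_pos': array([0.25543432, 0.51462395, 0.23052714]), 'eef_rot': array([[-8.95674804e-01,  4.44708673e-01, -9.17539589e-04],
       [ 4.44709570e-01,  8.95673767e-01, -1.37857951e-03],
       [ 2.08749879e-04, -1.64279756e-03, -9.99998629e-01]]), 'force': array([-0.24052624,  0.21208948, -0.44470506]), 'torque': array([ 0.01083599,  0.07739547, -0.02299192]), 'gripper_force': 0.0, 'finger_gap': 0.08531359894583936} 0.0187
```

View pics/side0.png

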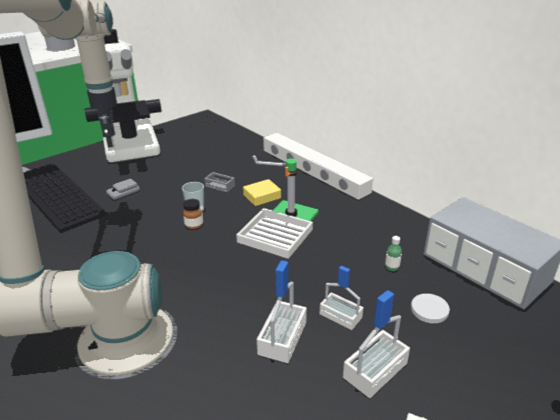

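View pics/top0.png

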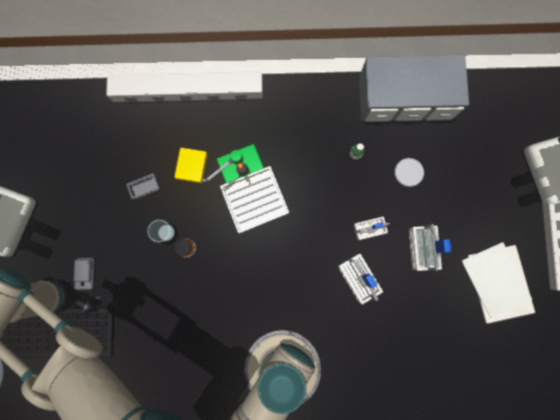

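Top view: three blue-tabbed racks are candidates: (370,282), (430,246) and (372,228). In the side view these are (282,330), (377,360) and (342,308). The smallest is (372,228) top / (342,308) side. The hub is at about (238,157) top, and the hook points left to (207,181). Next I measure these and take a close crop to check the choice.

```bash
cat > m.py <<'E'
from h import *
def blobs(s,lo,hi,name,amin=8):
    hsv=cv2.cvtColor(s['image'],cv2.COLOR_RGB2HSV);m=cv2.inRange(hsv,lo,hi)
    n,l,st,c=cv2.connectedComponentsWithStats(m);P=cloud(s)
    for i in range(1,n):
        if st[i,4]>=amin:
            q=P[l==i];q=q[~np.isnan(q[:,0])]
            if len(q): print(name,c[i].round(1),st[i].tolist(),'med',np.median(q,0).round(3),'min',q.min(0).round(3),'max',q.max(0).round(3))
E
python3 - <<'E'
from m import *
for n in('side','top'):
    s=load(n);print(n)
    blobs(s,(105,150,60),(125,255,255),'blue')
    blobs(s,(50,150,60),(75,255,255),'green',15)
    blobs(s,(5,200,150),(18,255,255),'orange',4)
    P=cloud(s)
    # things above 0.15 near the hook: 
    q=(P[...,2]>0.165)&(P[...,2]<0.25)&(np.abs(P[...,0]-.43)<.2)&(np.abs(P[...,1]-.12)<.2)
    v,u=np.where(q);print(len(v)); 
    for a in range(0,len(v),max(1,len(v)//25)): print(u[a],v[a],P[v[a],u[a]].round(3))
s=load('side');t=load('top')
a=cv2.resize(s['image'][255:335,300:400],(400,320),interpolation=2);b=cv2.resize(t['image'][205:250,345:401],(400,320),interpolation=2)
c=cv2.resize(s['image'][140:220,240:340],(400,280),interpolation=2);d=cv2.resize(t['image'][140:196,190:270],(400,280),interpolation=2)
cv2.imwrite('pics/crop1.png',np.vstack([np.hstack([a,b]),np.hstack([c,d])])[...,::-1])
E
```

```text
side
blue [281.5 278. ] [276, 261, 12, 36, 378] med [ 0.263 -0.251  0.193] min [ 0.254 -0.26  -0.001] max [ 0.457 -0.024  0.222]
blue [343.5 276.1] [338, 266, 12, 22, 200] med [ 0.423 -0.287  0.131] min [ 0.418 -0.298 -0.002] max [ 0.57  -0.148  0.154]
blue [383.5 308.5] [374, 290, 20, 39, 508] med [ 0.353 -0.454  0.193] min [ 0.343 -0.458 -0.   ] max [ 0.574 -0.299  0.222]
green [ 62.7 114.8] [19, 64, 83, 100, 4149] med [ 0.494  1.698 -0.109] min [ 0.232  1.665 -0.29 ] max [0.658 1.727 0.146]
green [291.3 166.7] [287, 163, 9, 8, 49] med [0.614 0.104 0.194] min [0.607 0.099 0.181] max [0.628 0.118 0.205]
274
254 155 [0.555 0.205 0.214]
254 159 [0.555 0.205 0.201]
257 160 [0.559 0.196 0.199]
257 161 [0.557 0.193 0.198]
291 161 [0.621 0.113 0.206]
263 162 [0.568 0.18  0.196]
283 162 [0.611 0.138 0.197]
294 162 [0.624 0.104 0.206]
263 163 [0.57  0.182 0.191]
273 163 [0.587 0.156 0.195]
283 163 [0.606 0.133 0.197]
294 163 [0.623 0.102 0.203]
275 164 [0.592 0.152 0.192]
285 164 [0.611 0.129 0.194]
295 164 [0.626 0.101 0.199]
286 165 [0.611 0.125 0.192]
296 165 [0.63  0.101 0.195]
292 166 
[... 941 characters left out ...]

239 153 [0.628 0.107 0.204]
238 154 [0.625 0.109 0.206]
237 155 [0.622 0.112 0.206]
236 156 [0.62  0.115 0.206]
235 157 [0.617 0.118 0.206]
232 158 [0.615 0.126 0.204]
242 158 [0.618 0.1   0.186]
238 159 [0.612 0.11  0.203]
232 160 [0.611 0.127 0.197]
242 160 [0.616 0.102 0.172]
237 161 [0.608 0.113 0.197]
231 162 [0.606 0.131 0.192]
241 162 [0.61  0.104 0.175]
238 163 [0.607 0.113 0.174]
239 164 [0.604 0.11  0.175]
240 165 [0.596 0.105 0.198]
240 166 [0.593 0.105 0.199]
240 167 [0.591 0.105 0.195]
242 168 [0.59  0.101 0.183]
218 170 [0.584 0.167 0.192]
217 172 [0.578 0.17  0.194]
215 174 [0.573 0.176 0.189]
208 177 [0.564 0.195 0.195]
203 179 [0.556 0.206 0.211]
206 180 [0.554 0.199 0.203]
```

View pics/crop1.png

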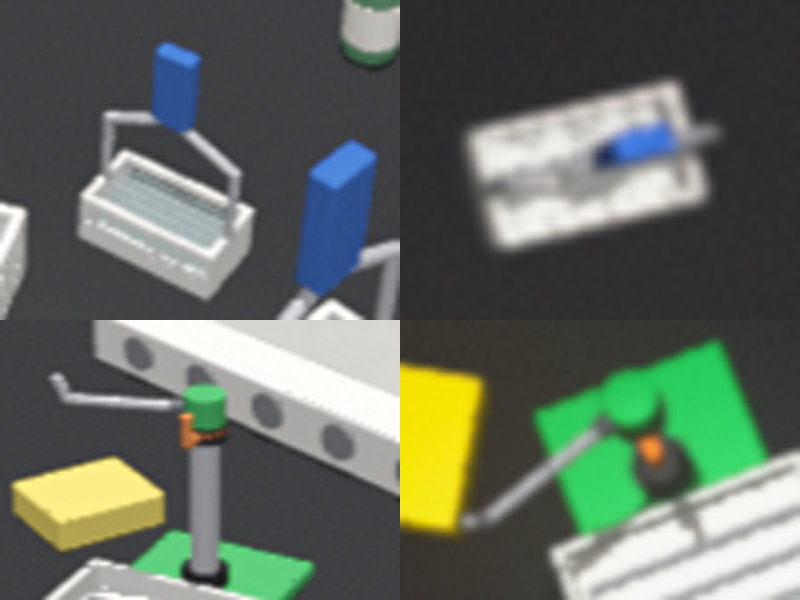

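```bash
python3 - <<'E'
from m import *
for n in('side','top'):
    s=load(n);P=cloud(s);hsv=cv2.cvtColor(s['image'],cv2.COLOR_RGB2HSV)
    X,Y,Z=P[...,0],P[...,1],P[...,2]
    g=cv2.inRange(hsv,(45,100,40),(80,255,255))>0
    m=g&(Z>.199)&(Z<.212)&(abs(X-.62)<.03)&(abs(Y-.11)<.03)
    q=P[m];print(n,'hub',len(q),q.mean(0).round(4),q.min(0).round(3),q.max(0).round(3))
    v,u=np.where(m);c=cv2.minEnclosingCircle(np.stack([u,v],1).astype(np.float32));print(' hub circ',c,onplane(s,*c[0],.205).round(4))
    a=(Z>.18)&(Z<.205)&(Y>.135)&(Y<.19)&(abs(X-.59)<.06)
    q=P[a];l=cv2.fitLine(q.astype(np.float32),cv2.DIST_HUBER,0,.01,.01).ravel();print(' arm',len(q),l.round(3),np.degrees(np.arctan2(l[1],l[0])).round(1))
    t=(Z>.02)&(Z<.036)&(hsv[...,1]<60)&(hsv[...,2]>110)&(abs(X-.52)<.13)&(abs(Y-.08)<.13)
    r=cv2.minAreaRect(P[t][:,:2].astype(np.float32));print(' tray',t.sum(),r)
    b=(cv2.inRange(hsv,(105,150,30),(125,255,255))>0)&(abs(X-.425)<.03)&(abs(Y+.285)<.03)&(Z>.09)
    q=P[b];print(' tab',len(q),q.mean(0).round(4),q.min(0).round(3),q.max(0).round(3))
    k=(Z>.025)&(Z<.042)&(hsv[...,2]>110)&(abs(X-.425)<.07)&(abs(Y+.285)<.07)
    r=cv2.minAreaRect(P[k][:,:2].astype(np.float32));print(' basket',k.sum(),r)
    k=(Z>.06)&(Z<.105)&(abs(X-.425)<.07)&(abs(Y+.285)<.07)
    q=P[k][:,:2];l=cv2.fitLine(q.astype(np.float32),cv2.DIST_HUBER,0,.01,.01).ravel();print(' bail',len(q),l.round(3),P[k].min(0).round(3),P[k].max(0).round(3))
    # tab top face by colour: rays
    k=b&(Z>.143);q=P[k];print(' tabtop',len(q),q.mean(0).round(4),q.min(0).round(3),q.max(0).round(3))
    o=cv2.inRange(hsv,(3,150,100),(20,255,255))>0
    k=o&(abs(X-.6)<.05)&(abs(Y-.11)<.04)&(Z>.12);q=P[k];print(' finger',len(q),q.mean(0).round(4),q.min(0).round(3),q.max(0).round(3))
E
```

```text
side hub 55 [0.6193 0.1132 0.2049] [0.607 0.1   0.199] [0.635 0.133 0.209]
 hub circ ((290.6666564941406, 162.0), 4.772716522216797) [0.6177 0.1114 0.205 ]
 arm 60 [-0.635  0.772 -0.001  0.586  0.16   0.193] 129.4
 tray 596 ((0.5365983247756958, 0.08207809925079346), (0.1935737431049347, 0.17455130815505981), 21.526920318603516)
 tab 198 [ 0.4239 -0.2867  0.1307] [ 0.418 -0.298  0.101] [ 0.436 -0.272  0.154]
 basket 554 ((0.4281029999256134, -0.2846263647079468), (0.0551687553524971, 0.09089836478233337), 11.486754417419434)
 bail 129 [ 0.218 -0.976  0.423 -0.27 ] [ 0.413 -0.329  0.06 ] [ 0.442 -0.239  0.105]
 tabtop 62 [ 0.4253 -0.2858  0.149 ] [ 0.418 -0.297  0.143] [ 0.436 -0.274  0.154]
 finger 32 [0.597  0.1023 0.1826] [0.588 0.096 0.169] [0.622 0.112 0.201]
top hub 96 [0.6224 0.1153 0.2045] [0.607 0.101 0.199] [0.638 0.129 0.212]
 hub circ ((236.0, 155.31817626953125), 5.681923866271973) [0.6218 0.115  0.205 ]
 arm 74 [-0.636  0.772 -0.001  0.586  0.162  0.192] 129.5
 tray 359 ((0.5255150198936462, 0.07749137282371521), (0.1616031527519226, 0.17043519020080566), 21.322689056396484)
 tab 22 [ 0.4251 -0.2823  0.1472] [ 0.42  -0.293  0.127] [ 0.431 -0.273  0.154]
 basket 150 ((0.427036851644516, -0.28453534841537476), (0.0498201809823513, 0.09156368672847748), 12.232122421264648)
 bail 42 [ 0.217 -0.976  0.425 -0.275] [ 0.415 -0.328  0.061] [ 0.439 -0.24   0.105]
 tabtop 20 [ 0.4254 -0.2831  0.1484] [ 0.422 -0.293  0.143] [ 0.431 -0.273  0.154]
 finger 20 [0.5986 0.1076 0.1814] [0.589 0.102 0.169] [0.607 0.113 0.199]
```

```bash
cat >> h.py <<'E'
AX=np.array([.622,.1145])
def go(x,y,z,yaw,R=None,p=None):
    "shares in present tool axes to target (yaw = world yaw of tool x, deg)"
    st=ctrl.get_state();R=st['eef_rot'];p=st['tcp_pos']
    d=R.T@(np.array([x,y,z])-p)/.15
    cur=np.degrees(np.arctan2(R[1,0],R[0,0]));t=-((yaw-cur+180)%360-180)/180
    return d.round(3).tolist(),round(t,4)
def pushpose(th,r=.065,off=.015):
    a=np.radians(th);t=np.array([-np.sin(a),np.cos(a)])
    return (*(AX+r*np.array([np.cos(a),np.sin(a)])-off*t),th-90)
E
python3 -m handwheel '[[[-0.3,0,-0.3],0.045],[[-0.6,0,-0.6],0.09],[[-0.9,0,-0.6],0.135],[[-1,-0.2,-0.6],0.18],[[-1,-0.4,-0.6],0.225],[[-1,-0.6,-0.6],0.27],[[-1,-0.6,-0.6],0.315],[[-1,-0.6,-0.6],0.36]]' 1 40
python3 - <<'E'
from h import *
x,y,w=pushpose(129.5,off=.055);print(x,y,w,go(x,y,.30,w))
E
```

```text
clock: 0.9
tcp_pos: [0.3495, 0.3666, 0.3213]
eef_rot: [[0.028, 1.0, -0.0], [1.0, -0.028, -0.0], [-0.0, -0.0, -1.0]]
force: [-0.1, 0.8, -0.2]
finger_gap: 0.0001
gripper_force: 0.0
0.6230942677682699 0.19963990003547882 39.5 ([-1.062, 1.854, 0.142], np.float64(0.2717))
```

```bash
python3 -m handwheel '[[[-0.15,0.2,0],0.04],[[-0.3,0.4,0],0.08],[[-0.45,0.6,0],0.12],[[-0.6,0.8,0],0.16],[[-0.75,1,0],0.2],[[-0.9,1,0],0.24],[[-1,1,0],0.27],[[-1,1,0],0.27]]'
python3 - <<'E'
from h import *
x,y,w=pushpose(129.5,off=.055);print(go(x,y,.172,w))
E
```

```text
clock: 1.7
tcp_pos: [0.4969, 0.2129, 0.3208]
eef_rot: [[0.765, 0.644, -0.001], [0.644, -0.765, -0.001], [-0.002, 0.0, -1.0]]
force: [1.1, -0.7, -0.6]
finger_gap: 0.0
gripper_force: 0.0
([0.589, 0.609, 0.991], np.float64(0.0031))
```

```bash
python3 -m handwheel '[[[0.25,0.25,0],0],[[0.5,0.5,0],0],[[0.59,0.61,0.2],0],[[0.59,0.61,0.4],0],[[0.59,0.61,0.6],0],[[0.59,0.61,0.8],0],[[0.59,0.61,0.99],0],[[0.59,0.61,0.99],0]]'
python3 - <<'E'
from h import *
for o in(.025,.015):
  x,y,w=pushpose(129.5,off=o);print(go(x,y,.172,w))
s=snap('side');t=snap('top')
cv2.imwrite('pics/c2.png',np.hstack([cv2.resize(s['image'][100:220,220:340],(400,400)),cv2.resize(t['image'][120:200,190:270],(400,400))])[...,::-1])
E
```

```text
clock: 2.5
tcp_pos: [0.6202, 0.2023, 0.1679]
eef_rot: [[0.762, 0.647, -0.01], [0.647, -0.762, -0.001], [-0.008, -0.005, -1.0]]
force: [-0.0, -0.6, -0.4]
finger_gap: 0.0001
gripper_force: 0.0
([-0.197, 0.023, -0.026], np.float64(0.0047))
([-0.264, 0.022, -0.025], np.float64(0.0047))
```

View pics/c2.png

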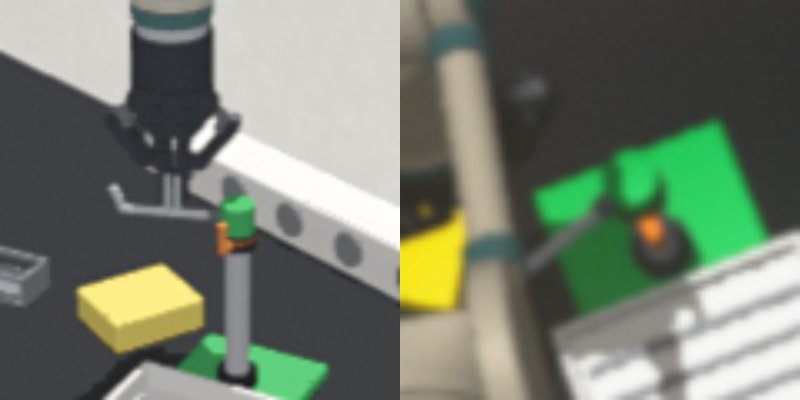

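```bash
python3 -m handwheel '[[[-0.05,0,-0.02],0],[[-0.1,0,-0.02],0],[[-0.15,0,-0.02],0],[[-0.18,0,-0.02],0],[[-0.21,0,-0.02],0],[[-0.24,0,-0.02],0],[[-0.27,0,-0.02],0],[[-0.27,0,-0.02],0]]'
python3 - <<'E'
from h import *
for th in range(130,186,5):
  x,y,w=pushpose(th);print(th,go(x,y,.172,w))
E
```

```text
clock: 3.4
tcp_pos: [0.5926, 0.1759, 0.176]
eef_rot: [[0.764, 0.645, 0.001], [0.645, -0.764, 0.001], [0.001, -0.0, -1.0]]
force: [-0.0, 1.7, 0.7]
finger_gap: -0.0001
gripper_force: 0.7
130 ([-0.013, 0.006, 0.027], np.float64(0.001))
135 ([-0.051, -0.001, 0.027], np.float64(-0.0268))
140 ([-0.09, -0.005, 0.027], np.float64(-0.0545))
145 ([-0.129, -0.006, 0.027], np.float64(-0.0823))
150 ([-0.167, -0.003, 0.027], np.float64(-0.1101))
155 ([-0.206, 0.004, 0.027], np.float64(-0.1379))
160 ([-0.243, 0.013, 0.027], np.float64(-0.1657))
165 ([-0.28, 0.026, 0.027], np.float64(-0.1934))
170 ([-0.315, 0.042, 0.027], np.float64(-0.2212))
175 ([-0.349, 0.061, 0.027], np.float64(-0.249))
180 ([-0.381, 0.083, 0.027], np.float64(-0.2768))
185 ([-0.411, 0.107, 0.026], np.float64(-0.3045))
```

```bash
python3 -m handwheel '[[[-0.03,0,0.02],-0.01],[[-0.06,0,0.02],-0.035],[[-0.1,0,0.02],-0.06],[[-0.14,0,0.02],-0.09],[[-0.17,0,0.02],-0.11],[[-0.21,0.005,0.02],-0.14],[[-0.245,0.015,0.02],-0.165],[[-0.28,0.025,0.02],-0.19]]'
python3 - <<'E'
from h import *
for th in range(165,195,3):
  x,y,w=pushpose(th);print(th,go(x,y,.172,w))
E
```

```text
clock: 4.2
tcp_pos: [0.5649, 0.1466, 0.1734]
eef_rot: [[0.266, 0.964, 0.004], [0.964, -0.266, 0.002], [0.003, 0.004, -1.0]]
force: [2.6, 3.0, 0.1]
finger_gap: -0.0003
gripper_force: 1.9
165 ([-0.008, -0.01, 0.01], np.float64(-0.0022))
168 ([-0.031, -0.014, 0.009], np.float64(-0.0189))
171 ([-0.054, -0.018, 0.009], np.float64(-0.0356))
174 ([-0.077, -0.02, 0.009], np.float64(-0.0522))
177 ([-0.101, -0.021, 0.009], np.float64(-0.0689))
180 ([-0.124, -0.02, 0.009], np.float64(-0.0856))
183 ([-0.147, -0.019, 0.009], np.float64(-0.1022))
186 ([-0.17, -0.016, 0.009], np.float64(-0.1189))
189 ([-0.193, -0.012, 0.009], np.float64(-0.1356))
192 ([-0.216, -0.007, 0.009], np.float64(-0.1522))
```

```bash
python3 -m handwheel '[[[-0.02,-0.01,0.01],-0.01],[[-0.04,-0.015,0.01],-0.025],[[-0.06,-0.02,0.01],-0.04],[[-0.08,-0.02,0.01],-0.055],[[-0.1,-0.02,0.01],-0.07],[[-0.12,-0.02,0.01],-0.085],[[-0.14,-0.02,0.01],-0.095],[[-0.14,-0.02,0.01],-0.1]]'
python3 - <<'E'
from h import *
st=ctrl.get_state();print(st['force'],st['torque'])
for th in range(182,206,2):
  x,y,w=pushpose(th);print(th,go(x,y,.172,w))
E
```

```text
clock: 5.0
tcp_pos: [0.5549, 0.1268, 0.1716]
eef_rot: [[-0.042, 0.999, 0.001], [0.999, 0.042, 0.001], [0.001, 0.001, -1.0]]
force: [1.2, 1.3, 0.3]
finger_gap: -0.0005
gripper_force: 1.0
[1.20921948 1.30574871 0.31090933] [ 0.32177023 -0.10552759  0.00886983]
182 ([0.003, 0.011, -0.002], np.float64(0.0024))
184 ([-0.012, 0.007, -0.002], np.float64(-0.0087))
186 ([-0.028, 0.005, -0.002], np.float64(-0.0198))
188 ([-0.043, 0.002, -0.002], np.float64(-0.0309))
190 ([-0.059, 0.001, -0.002], np.float64(-0.042))
192 ([-0.074, -0.001, -0.002], np.float64(-0.0531))
194 ([-0.09, -0.001, -0.002], np.float64(-0.0642))
196 ([-0.105, -0.001, -0.002], np.float64(-0.0754))
198 ([-0.121, -0.001, -0.002], np.float64(-0.0865))
200 ([-0.136, 0.0, -0.003], np.float64(-0.0976))
202 ([-0.152, 0.002, -0.003], np.float64(-0.1087))
204 ([-0.167, 0.004, -0.003], np.float64(-0.1198))
```

```bash
python3 -m handwheel '[[[-0.01,0,0],-0.005],[[-0.02,0,0],-0.015],[[-0.03,0,0],-0.02],[[-0.04,0,0],-0.03],[[-0.05,0,0],-0.035],[[-0.06,0,0],-0.04],[[-0.06,0,0],-0.04],[[-0.06,0,0],-0.04]]'
python3 -m handwheel '[[[-0.005,0,0],-0.005],[[-0.01,0,0],-0.01],[[-0.015,0,0],-0.01],[[-0.015,0,0],-0.01]]'
python3 -m handwheel '[[[-0.005,0,0],-0.005],[[-0.01,0,0],-0.01],[[-0.015,0,0],-0.01],[[-0.015,0,0],-0.01]]'
```

```text
clock: 5.8
tcp_pos: [0.5545, 0.1172, 0.1712]
eef_rot: [[-0.166, 0.986, -0.001], [0.986, 0.166, -0.0], [-0.0, -0.001, -1.0]]
force: [-0.7, 2.7, 2.2]
finger_gap: 0.0002
gripper_force: 1.4
clock: 6.2
tcp_pos: [0.5544, 0.1162, 0.1712]
eef_rot: [[-0.198, 0.98, -0.002], [0.98, 0.198, 0.002], [0.003, -0.001, -1.0]]
force: [-3.0, 6.2, 3.2]
finger_gap: -0.0004
gripper_force: 3.2
clock: 6.6
tcp_pos: [0.554, 0.116, 0.1712]
eef_rot: [[-0.228, 0.974, -0.003], [0.974, 0.228, 0.006], [0.007, -0.001, -1.0]]
force: [-3.1, 10.4, 3.2]
finger_gap: 0.0001
gripper_force: 5.7
```

```bash
python3 -m handwheel '[[[0.02,0,0],0],[[0.1,0,0],0],[[0.25,0,0],0],[[0.3,0,-0.3],0],[[0.3,0,-0.6],0],[[0.3,0,-0.9],0],[[0.3,0,-1],0],[[0.3,0,-1],0]]'
python3 - <<'E'
from m import *
s=snap('side');t=snap('top')
for n,s_ in(('side',s),('top',t)):
    P=cloud(s_);X,Y,Z=P[...,0],P[...,1],P[...,2]
    r=np.hypot(X-AX[0],Y-AX[1]);a=(Z>.18)&(Z<.202)&(r>.025)&(r<.1)&(X<.6)
    q=P[a];print(n,len(q))
    if len(q)>5:
        l=cv2.fitLine(q.astype(np.float32),cv2.DIST_HUBER,0,.01,.01).ravel();print(l.round(4),np.degrees(np.arctan2(l[1],l[0])).round(1), np.degrees(np.arctan2(l[4]-AX[1],l[3]-AX[0])).round(1))
cv2.imwrite('pics/c3.png',np.hstack([cv2.resize(s['image'][140:220,230:310],(400,400),interpolation=2),cv2.resize(t['image'][140:220,200:280],(400,400),interpolation=2)])[...,::-1])
E
```

```text
clock: 7.4
tcp_pos: [0.5469, 0.1566, 0.3243]
eef_rot: [[-0.228, 0.974, 0.007], [0.974, 0.228, -0.001], [-0.002, 0.007, -1.0]]
force: [-0.2, 0.1, -0.7]
finger_gap: -0.0003
gripper_force: 0.0
side 68
[ 0.9881  0.1491 -0.0388  0.5704  0.0996  0.1925] 8.6 -163.9
top 87
[ 0.9801  0.1972 -0.0213  0.5627  0.1007  0.1926] 11.4 -166.9
```

View pics/c3.png

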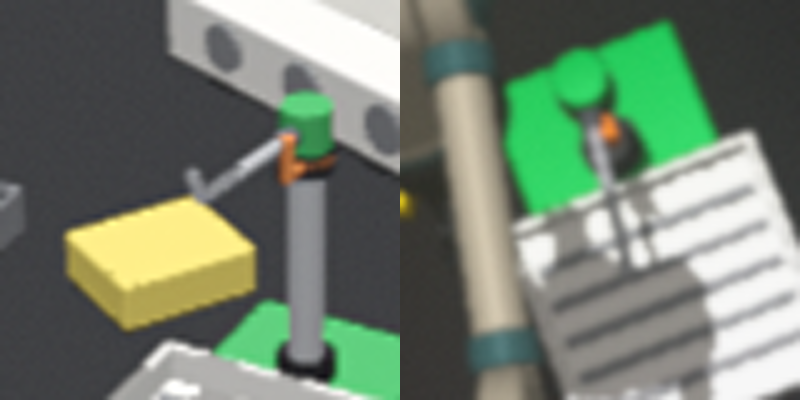

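```bash
python3 - <<'E'
from h import *
print(go(.4265,-.2845,.25,12.5),go(.485,-.065,.32,50))
E
```

```text
([-2.681, -1.439, 0.473], np.float64(0.5039)) ([-1.345, -0.726, 0.004], np.float64(0.2955))
```

```bash
python3 -m handwheel '[[[-0.2,-0.1,0],0.04],[[-0.4,-0.2,0],0.08],[[-0.6,-0.3,0],0.12],[[-0.8,-0.4,0],0.16],[[-0.95,-0.5,0],0.2],[[-1,-0.6,0],0.24],[[-1,-0.7,0],0.28],[[-1,-0.7,0],0.32]]' -0.3 40
python3 - <<'E'
from h import *
print(go(.4265,-.2845,.22,12.5))
E
```

```text
clock: 8.3
tcp_pos: [0.4745, -0.0141, 0.3189]
eef_rot: [[0.705, 0.71, -0.006], [0.71, -0.705, 0.0], [-0.004, -0.004, -1.0]]
force: [0.9, 0.2, 0.1]
finger_gap: 0.0555
gripper_force: 0.0
([-1.502, 1.046, 0.661], np.float64(0.1817))
```

```bash
python3 -m handwheel '[[[-0.15,0.15,0],0.04],[[-0.3,0.3,0],0.08],[[-0.5,0.5,0],0.12],[[-0.7,0.7,0],0.15],[[-0.85,0.85,0],0.18],[[-1,1,0],0.182],[[-1,1,0],0.182],[[-1,1,0],0.182]]'
python3 - <<'E'
from h import *
print(go(.4265,-.2845,.175,12.5))
E
```

```text
clock: 9.1
tcp_pos: [0.4786, -0.2255, 0.3188]
eef_rot: [[0.975, 0.221, -0.004], [0.221, -0.975, 0.003], [-0.003, -0.004, -1.0]]
force: [-0.3, 0.2, -0.2]
finger_gap: 0.0553
gripper_force: 0.0
([-0.422, 0.31, 0.959], np.float64(0.0014))
```

```bash
python3 -m handwheel '[[[-0.2,0.15,0],0],[[-0.42,0.31,0],0],[[-0.42,0.31,0.3],0],[[-0.42,0.31,0.6],0],[[-0.42,0.31,0.85],0],[[-0.42,0.31,0.95],0],[[-0.42,0.31,0.95],0],[[-0.42,0.31,0.95],0]]'
python3 - <<'E'
from m import *
s=snap('side');t=snap('top')
for n,s_ in(('side',s),('top',t)):
    P=cloud(s_);X,Y,Z=P[...,0],P[...,1],P[...,2]
    r=np.hypot(X-AX[0],Y-AX[1]);a=(Z>.18)&(Z<.202)&(r>.045)&(r<.103)&(X<.6)
    q=P[a];l=cv2.fitLine(q.astype(np.float32),cv2.DIST_HUBER,0,.01,.01).ravel();print(n,len(q),l.round(4),np.degrees(np.arctan2(l[1],l[0])).round(1), np.degrees(np.arctan2(l[4]-AX[1],l[3]-AX[0])).round(1))
    q=P[(Z>.2)&(Z<.22)&(r>.09)&(r<.13)&(X<.6)];print('tip',len(q),q.mean(0).round(4),q.max(0))
print(go(.4265,-.2845,.113,12.5))
x,y=proj(s,(.4265,-.2845,.124));x,y=int(x),int(y)
cv2.imwrite('pics/c4.png',np.hstack([cv2.resize(s['image'][y-50:y+50,x-50:x+50],(400,400),interpolation=2),cv2.resize(t['image'][190:270,335:415],(400,400),interpolation=2)])[...,::-1])
E
```

```text
clock: 9.9
tcp_pos: [0.4286, -0.2838, 0.1788]
eef_rot: [[0.975, 0.223, -0.0], [0.223, -0.975, 0.001], [-0.0, -0.001, -1.0]]
force: [0.4, -0.0, -0.3]
finger_gap: 0.0554
gripper_force: 0.0
side 40 [ 0.9619  0.2734 -0.0047  0.5506  0.0964  0.1934] 15.9 -165.8
tip 11 [0.5144 0.0872 0.2074] [0.51757902 0.09223772 0.21336561]
top 59 [0.9729 0.2305 0.0193 0.5512 0.0982 0.1923] 13.3 -167.0
tip 8 [0.5146 0.0897 0.2105] [0.51816991 0.09344221 0.21500194]
([-0.019, -0.007, 0.447], np.float64(0.0022))
```

View pics/c4.png

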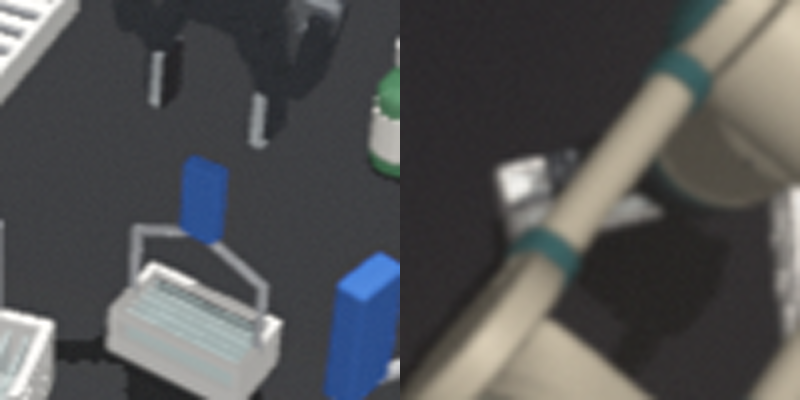

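```bash
python3 -m handwheel '[[[-0.02,-0.007,0.15],0],[[-0.02,-0.007,0.3],0],[[-0.02,-0.007,0.4],0],[[-0.02,-0.007,0.44],0],[[-0.02,-0.007,0.44],0],[[-0.02,-0.007,0.44],0]]'
python3 -m handwheel '[[[0,0,0],0],[[0,0,0],0],[[0,0,0],0],[[0,0,0],0],[[0,0,0],0],[[0,0,0],0],[[0,0,0],0]]' 1 40
python3 -m handwheel '[[[0,0,-0.05],0],[[0,0,-0.1],0],[[0,0,-0.2],0],[[0,0,-0.4],0],[[0,0,-0.6],0],[[0,0,-0.8],0],[[0,0,-0.9],0],[[0,0,-0.9],0]]'
python3 - <<'E'
from m import *
print(ctrl.get_state()['tcp_pos'])
for n in('side','top'):
    s=snap(n);P=cloud(s);print(n);blobs(s,(105,150,60),(125,255,255),'blue',4)
s=load('side');cv2.imwrite('pics/c5.png',cv2.resize(s['image'][170:330,270:430],(600,600),interpolation=2)[...,::-1])
E
```

```text
clock: 10.6
tcp_pos: [0.4261, -0.285, 0.1139]
eef_rot: [[0.975, 0.222, 0.002], [0.222, -0.975, -0.001], [0.001, 0.002, -1.0]]
force: [-0.9, 0.0, 0.2]
finger_gap: 0.0555
gripper_force: 0.0
clock: 11.3
tcp_pos: [0.4256, -0.2845, 0.1134]
eef_rot: [[0.975, 0.222, 0.001], [0.222, -0.975, -0.0], [0.001, 0.001, -1.0]]
force: [-0.9, 1.0, 6.5]
finger_gap: 0.0235
gripper_force: 42.8
clock: 12.1
tcp_pos: [0.4264, -0.2855, 0.2505]
eef_rot: [[0.975, 0.222, 0.004], [0.222, -0.975, -0.004], [0.003, 0.005, -1.0]]
force: [1.0, -0.5, -1.1]
finger_gap: 0.0237
gripper_force: 41.9
[ 0.42641627 -0.28547539  0.25046497]
side
blue [346.5 227.5] [342, 217, 11, 23, 174] med [ 0.423 -0.285  0.267] min [ 0.419 -0.298  0.237] max [ 0.432 -0.273  0.29 ]
blue [281.5 278.1] [276, 261, 12, 36, 377] med [ 0.263 -0.251  0.193] min [ 0.253 -0.261 -0.003] max [ 0.46  -0.02   0.221]
blue [383.5 308.5] [374, 290, 20, 39, 507] med [ 0.353 -0.454  0.193] min [ 0.343 -0.458 -0.003] max [ 0.572 -0.3    0.222]
top
blue [447.3 248.2] [443, 243, 8, 10, 55] med [ 0.352 -0.449  0.216] min [ 0.347 -0.53  -0.004] max [ 0.368 -0.296  0.631]
```

View pics/c5.png

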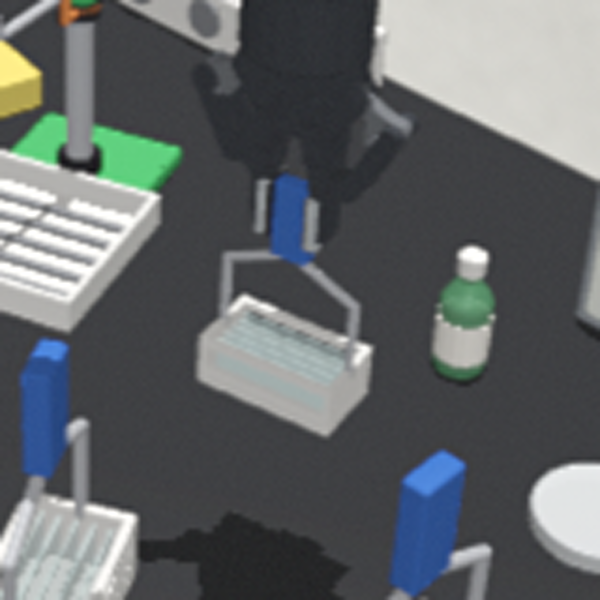

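```bash
python3 -m handwheel '[[[0,-0.1,0],0],[[0.05,-0.25,0],0],[[0.15,-0.45,0],0],[[0.25,-0.65,0],0],[[0.35,-0.85,0],0],[[0.35,-1,0],0],[[0.35,-1,0],0]]'
python3 -m handwheel '[[[0,-0.1,0],0],[[0.05,-0.25,0],0],[[0.15,-0.45,0],0],[[0.25,-0.65,0],0],[[0.35,-0.85,0],0],[[0.35,-0.97,0],0],[[0.35,-1,0],0],[[0.35,-1,0],0]]'
python3 - <<'E'
from m import *
u=np.array([np.cos(np.radians(193.5)),np.sin(np.radians(193.5))]);S=np.array([.551,.0973])
for r in(.17,.07):
    p=S+u*(r-.073);print(r,p.round(4),go(*p,.242,13.5))
E
```

```text
clock: 12.9
tcp_pos: [0.4408, -0.1223, 0.2464]
eef_rot: [[0.974, 0.226, -0.004], [0.226, -0.974, 0.004], [-0.003, -0.005, -1.0]]
force: [0.8, 0.4, -2.0]
finger_gap: 0.0234
gripper_force: 42.0
clock: 13.7
tcp_pos: [0.4603, 0.0316, 0.2474]
eef_rot: [[0.975, 0.223, -0.001], [0.223, -0.975, -0.0], [-0.001, 0.0, -1.0]]
force: [0.8, -0.8, -1.5]
finger_gap: 0.0236
gripper_force: 42.0
0.17 [0.4567 0.0747] ([0.041, -0.285, 0.036], np.float64(-0.0034))
0.07 [0.5539 0.098 ] ([0.707, -0.293, 0.035], np.float64(-0.0034))
```

```bash
python3 -m handwheel '[[[0,-0.08,0],0],[[0.02,-0.16,0.01],-0.002],[[0.03,-0.24,0.02],-0.003],[[0.04,-0.285,0.025],-0.003],[[0.04,-0.285,0.025],-0.003],[[0.04,-0.285,0.025],-0.003]]'
python3 - <<'E'
from m import *
u=np.array([np.cos(np.radians(193.5)),np.sin(np.radians(193.5))]);S=np.array([.551,.0973])
p=S+u*(.07-.073);print(p.round(4),go(*p,.242,13.5))
for n in('side','top'):
    s=snap(n);P=cloud(s);print(n);blobs(s,(105,150,60),(125,255,255),'blue',4)
s=load('side');P=cloud(s);X,Y,Z=P[...,0],P[...,1],P[...,2]
b=(Z>.19)&(Z<.232)&(abs(X-.457)<.03)&(abs(Y-.075)<.06);q=P[b];print(len(q),q.max(0),q.min(0),q.mean(0))
cv2.imwrite('pics/c6.png',cv2.resize(s['image'][120:280,200:360],(600,600),interpolation=2)[...,::-1])
E
```

```text
clock: 14.3
tcp_pos: [0.4574, 0.0745, 0.244]
eef_rot: [[0.973, 0.232, 0.0], [0.232, -0.973, -0.0], [-0.0, 0.0, -1.0]]
force: [0.0, -0.4, -1.3]
finger_gap: 0.0234
gripper_force: 42.0
[0.5539 0.098 ] ([0.662, -0.003, 0.014], np.float64(-0.0004))
side
blue [253.7 167.9] [251, 158, 10, 20, 99] med [0.454 0.076 0.257] min [0.45 0.06 0.23] max [0.463 0.087 0.284]
blue [281.5 278. ] [276, 261, 12, 36, 378] med [ 0.263 -0.251  0.194] min [ 0.254 -0.26  -0.   ] max [ 0.455 -0.026  0.221]
blue [383.5 308.5] [374, 290, 20, 39, 508] med [ 0.353 -0.454  0.192] min [ 0.343 -0.458  0.002] max [ 0.572 -0.3    0.222]
top
blue [443.8 245.8] [436, 239, 15, 14, 170] med [ 0.361 -0.441  0.212] min [ 0.347 -0.529 -0.003] max [ 0.379 -0.437  0.223]
blue [369.4 280.4] [364, 275, 12, 12, 88] med [ 0.273 -0.239  0.215] min [ 0.258 -0.252  0.17 ] max [ 0.287 -0.229  0.22 ]
83 [0.47188527 0.11638826 0.23140582] [0.44526186 0.02660764 0.19042305] [0.45906557 0.06896509 0.21520702]
```

View pics/c6.png

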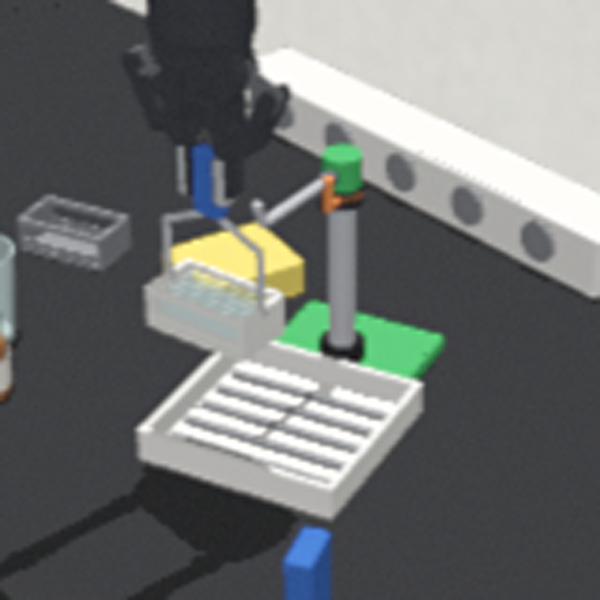

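The rack hangs level from the gripper, outside the hook tip at crop (258,205), with the bail peak above the tip. Now I slide it in along the arm.

```bash
python3 -m handwheel '[[[0.06,0,0],0],[[0.15,0,0],0],[[0.26,0,0],0],[[0.37,0,0],0],[[0.48,0,0],0],[[0.58,0,0],0],[[0.66,0,0],0],[[0.66,0,0],0]]'
python3 -m handwheel '[[[0,0,0.04],0],[[0,0,0.08],0],[[0,0,0.12],0],[[0,0,0.15],0],[[0,0,0.17],0],[[0,0,0.18],0],[[0,0,0.18],0],[[0,0,0.18],0]]'
python3 - <<'E'
from m import *
s=snap('side');P=cloud(s);blobs(s,(105,150,60),(125,255,255),'blue',4)
print(ctrl.get_state()['force'])
cv2.imwrite('pics/c7.png',cv2.resize(s['image'][130:230,220:320],(600,600),interpolation=2)[...,::-1])
E
```

```text
clock: 15.2
tcp_pos: [0.556, 0.0976, 0.2435]
eef_rot: [[0.973, 0.231, 0.001], [0.231, -0.973, 0.0], [0.001, 0.0, -1.0]]
force: [-0.6, 0.0, -2.2]
finger_gap: 0.0233
gripper_force: 41.9
clock: 16.0
tcp_pos: [0.5538, 0.0974, 0.2173]
eef_rot: [[0.973, 0.231, 0.001], [0.231, -0.973, 0.0], [0.001, 0.0, -1.0]]
force: [0.4, 0.5, -2.3]
finger_gap: 0.0233
gripper_force: 42.0
blue [275.6 162.2] [273, 154, 8, 18, 86] med [0.55  0.1   0.234] min [0.542 0.084 0.205] max [0.557 0.109 0.257]
blue [281.5 278. ] [276, 261, 12, 36, 377] med [ 0.263 -0.251  0.193] min [ 0.254 -0.261 -0.002] max [ 0.459 -0.021  0.221]
blue [383.5 308.5] [374, 290, 20, 39, 509] med [ 0.353 -0.454  0.192] min [ 0.343 -0.458  0.002] max [ 0.571 -0.301  0.222]
[ 0.54539144  0.06644294 -1.55930115]
```

View pics/c7.png

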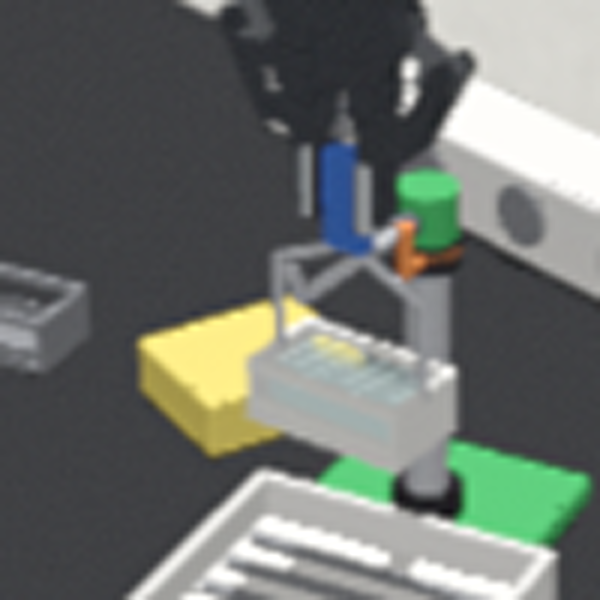

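The hook arm passes through the bail opening just under the peak (crop 365,245), and the upturned end is outside at (290,270). I lower it gently.

```bash
python3 -m handwheel '[[[0,0,0.005],0],[[0,0,0.01],0],[[0,0,0.015],0],[[0,0,0.02],0],[[0,0,0.025],0],[[0,0,0.03],0],[[0,0,0.03],0],[[0,0,0.03],0]]'
python3 -m handwheel '[[[0,0,0.005],0],[[0,0,0.005],0],[[0,0,0.005],0]]'
python3 -m handwheel '[[[0,0,0.005],0],[[0,0,0.005],0],[[0,0,0.005],0]]'
```

```text
clock: 16.85
tcp_pos: [0.5537, 0.0974, 0.2126]
eef_rot: [[0.973, 0.231, 0.0], [0.231, -0.973, 0.0], [0.0, -0.0, -1.0]]
force: [0.7, -1.1, -2.6]
finger_gap: 0.0234
gripper_force: 41.9
clock: 17.15
tcp_pos: [0.5538, 0.0974, 0.212]
eef_rot: [[0.973, 0.231, 0.0], [0.231, -0.973, 0.0], [0.0, 0.0, -1.0]]
force: [0.2, -0.3, -0.8]
finger_gap: 0.0233
gripper_force: 42.1
clock: 17.45
tcp_pos: [0.5539, 0.0973, 0.2116]
eef_rot: [[0.973, 0.231, 0.001], [0.231, -0.973, 0.0], [0.001, 0.0, -1.0]]
force: [-1.0, -0.0, 3.9]
finger_gap: 0.0233
gripper_force: 42.5
```

```bash
python3 -m handwheel '[[[0,0,-0.003],0],[[0,0,-0.003],0],[[0,0,-0.003],0]]'
python3 -m handwheel '[[[0,0,0],0],[[0,0,0],0],[[0,0,0],0],[[0,0,0],0],[[0,0,0],0],[[0,0,0],0]]' -0.1
python3 - <<'E'
from m import *
s=snap('side');blobs(s,(105,150,60),(125,255,255),'blue',4)
cv2.imwrite('pics/c8.png',cv2.resize(s['image'][130:230,220:320],(600,600),interpolation=2)[...,::-1])
E
```

```text
clock: 17.75
tcp_pos: [0.5538, 0.0974, 0.2117]
eef_rot: [[0.973, 0.231, 0.001], [0.231, -0.973, 0.0], [0.001, 0.0, -1.0]]
force: [-0.9, -1.1, 3.4]
finger_gap: 0.0235
gripper_force: 42.5
clock: 18.35
tcp_pos: [0.5537, 0.0974, 0.2115]
eef_rot: [[0.973, 0.231, -0.0], [0.231, -0.973, 0.0], [0.0, -0.0, -1.0]]
force: [-0.1, 0.8, -0.0]
finger_gap: 0.0468
gripper_force: 0.0
blue [277.7 164.6] [274, 157, 9, 17, 124] med [0.552 0.093 0.223] min [ 0.547  0.08  -0.002] max [0.865 0.483 0.251]
blue [281.5 278. ] [276, 261, 12, 36, 378] med [ 0.263 -0.251  0.193] min [ 0.254 -0.26  -0.001] max [ 0.455 -0.026  0.222]
blue [383.5 308.5] [374, 290, 20, 39, 507] med [ 0.353 -0.454  0.193] min [ 0.343 -0.458  0.001] max [ 0.573 -0.3    0.222]
```

View pics/c8.png

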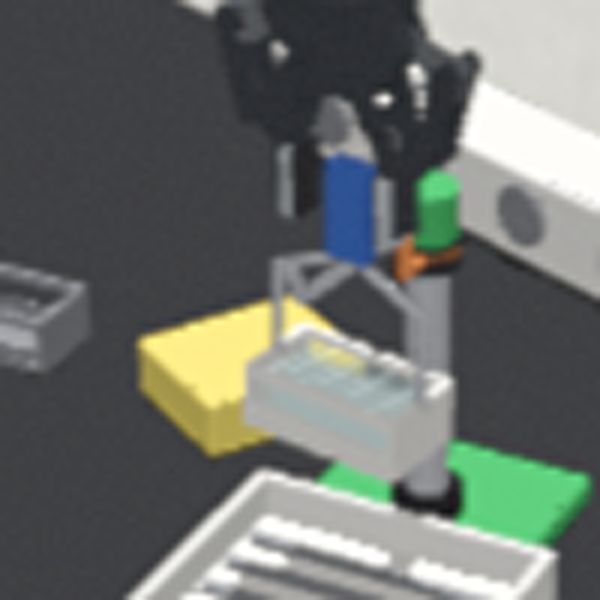

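The rack hangs on the arm between hub and tip, leaning slightly towards the right finger. I open wider, rise clear and let it settle.

```bash
python3 -m handwheel '[[[0,0,0],0],[[0,0,0],0],[[0,0,0],0],[[0,0,0],0],[[0,0,0],0],[[0,0,0],0]]' -0.7
python3 -m handwheel '[[[0,0,-0.05],0],[[0,0,-0.1],0],[[0,0,-0.2],0],[[0,0,-0.3],0],[[0,0,-0.45],0],[[0,0,-0.6],0],[[0,0,-0.8],0],[[0,0,-0.8],0]]'
python3 -m handwheel '[[[0,0,0],0],[[0,0,0],0],[[0,0,0],0],[[0,0,0],0],[[0,0,0],0],[[0,0,0],0],[[0,0,0],0],[[0,0,0],0]]'
cat > tilt.py <<'E'
from m import *
def rep():
  s=snap('side')
  blobs(s,(105,150,40),(125,255,255),'blue',60)
  P=cloud(s);X,Y,Z=P[...,0],P[...,1],P[...,2]
  b=(Z>.185)&(Z<.26)&(abs(X-.55)<.04)&(abs(Y-.097)<.05)&(cv2.inRange(cv2.cvtColor(s['image'],cv2.COLOR_RGB2HSV),(105,150,40),(125,255,255))>0)
  q=P[b];l=cv2.fitLine(q.astype(np.float32),cv2.DIST_HUBER,0,.01,.01).ravel();print(ctrl.get_state()['clock'],len(q),'tab axis',l.round(3))
  return s
E
python3 - <<'E'
from tilt import *
rep();rep();s=rep()
cv2.imwrite('pics/c9.png',cv2.resize(s['image'][130:230,220:320],(600,600),interpolation=2)[...,::-1])
E
```

```text
clock: 19.0
tcp_pos: [0.5537, 0.0974, 0.2115]
eef_rot: [[0.973, 0.231, 0.0], [0.231, -0.973, 0.0], [0.0, -0.0, -1.0]]
force: [0.6, 0.1, -0.8]
finger_gap: 0.0727
gripper_force: 0.0
clock: 19.8
tcp_pos: [0.5558, 0.0975, 0.3369]
eef_rot: [[0.973, 0.231, 0.01], [0.231, -0.973, 0.001], [0.01, 0.002, -1.0]]
force: [0.4, -0.5, 0.0]
finger_gap: 0.0729
gripper_force: 0.0
clock: 20.6
tcp_pos: [0.5537, 0.0973, 0.3315]
eef_rot: [[0.973, 0.231, 0.0], [0.231, -0.973, 0.0], [0.0, -0.0, -1.0]]
force: [0.2, 0.3, -0.1]
finger_gap: 0.0725
gripper_force: 0.0
blue [278.4 164.7] [275, 157, 9, 17, 123] med [0.552 0.09  0.228] min [0.544 0.079 0.198] max [0.562 0.106 0.251]
blue [281.5 277.9] [276, 261, 12, 36, 377] med [ 0.263 -0.251  0.193] min [ 0.254 -0.26  -0.003] max [ 0.455 -0.026  0.223]
blue [383.5 308.5] [374, 290, 20, 39, 507] med [ 0.353 -0.454  0.193] min [ 0.344 -0.458 -0.001] max [ 0.576 -0.298  0.222]
20.65 123 tab axis [ 0.022 -0.074  0.997  0.552  0.091  0.227]
blue [278.3 164.7] [274, 157, 10, 17, 123] med [0.552 0.091 0.227] min [ 0.545  0.078 -0.001] max [0.794 0.4   0.25 ]
blue [281.5 278. ] [276, 261, 12, 36, 377] med [ 0.263 -0.251  0.193] min [ 0.254 -0.261 -0.   ] max [ 0.455 -0.026  0.222]
blue [383.5 308.5] [374, 290, 20, 39, 506] med [ 0.353 -0.454  0.193] min [ 0.344 -0.458  0.001] max [ 0.573 -0.3    0.222]
20.7 122 tab axis [ 0.013 -0.09   0.996  0.553  0.091  0.227]
blue [278.4 164.7] [275, 157, 9, 17, 123] med [0.552 0.091 0.227] min [0.545 0.076 0.2  ] max [0.561 0.106 0.253]
blue [281.5 278. ] [276, 261, 12, 36, 379] med [ 0.263 -0.251  0.193] min [ 0.254 -0.26  -0.001] max [ 0.458 -0.022  0.222]
blue [383.5 308.5] [374, 290, 20, 39, 506] med [ 0.353 -0.454  0.192] min [ 0.343 -0.458 -0.003] max [ 0.574 -0.3    0.222]
20.75 123 tab axis [ 0.021 -0.086  0.996  0.552  0.091  0.227]
```

View pics/c9.png

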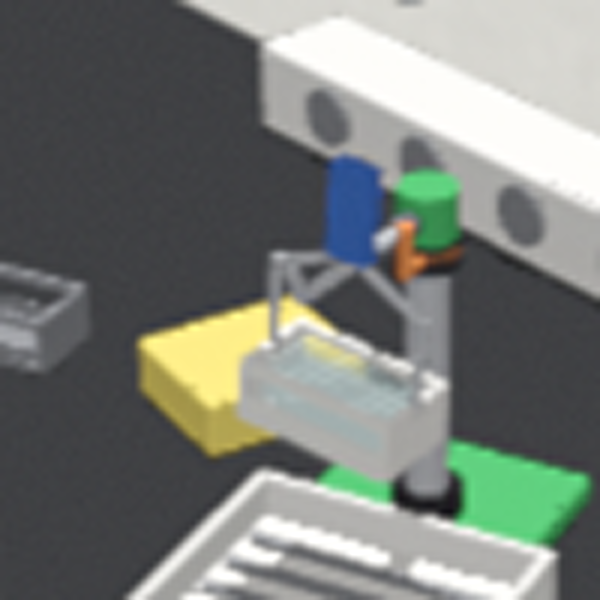

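```bash
for i in 1 2 3; do python3 -m handwheel '[[[0,0,0],0],[[0,0,0],0],[[0,0,0],0],[[0,0,0],0],[[0,0,0],0],[[0,0,0],0],[[0,0,0],0],[[0,0,0],0]]' >/dev/null; python3 -c "
from tilt import *
rep()" | grep -E 'axis|278'; done
python3 - <<'E'
from m import *
for n in('side','top'):
    s=snap(n);P=cloud(s);X,Y,Z=P[...,0],P[...,1],P[...,2]
    o=(cv2.inRange(cv2.cvtColor(s['image'],cv2.COLOR_RGB2HSV),(3,150,100),(20,255,255))>0)&(abs(X-.6)<.05)&(abs(Y-.11)<.04)&(Z>.12)
    q=P[o];print(n,'finger',len(q),q.mean(0) if len(q) else '')
E
```

```text
blue [278.4 164.7] [275, 157, 9, 17, 123] med [0.552 0.09  0.226] min [0.546 0.079 0.2  ] max [0.565 0.104 0.251]
blue [281.5 278. ] [276, 261, 12, 36, 378] med [ 0.263 -0.251  0.193] min [ 0.255 -0.261 -0.002] max [ 0.459 -0.021  0.222]
21.6 123 tab axis [ 0.03  -0.065  0.997  0.553  0.091  0.227]
blue [278.4 164.7] [275, 157, 9, 17, 123] med [0.552 0.09  0.228] min [0.545 0.076 0.199] max [0.563 0.104 0.251]
22.45 123 tab axis [ 0.011 -0.08   0.997  0.552  0.091  0.227]
blue [278.4 164.7] [275, 157, 9, 17, 123] med [0.552 0.09  0.226] min [0.546 0.079 0.198] max [0.564 0.104 0.251]
blue [281.5 278. ] [276, 261, 12, 36, 377] med [ 0.263 -0.251  0.193] min [ 0.254 -0.261 -0.001] max [ 0.455 -0.025  0.222]
23.3 122 tab axis [ 0.027 -0.062  0.998  0.553  0.091  0.227]
side finger 30 [0.5990195  0.10117819 0.1821514 ]
top finger 0
```

```bash
python3 -c "
from rig import ctrl
print(ctrl.sign_off())"
```

```text
the job is handed in; nothing more can be done
None
```

The job is handed in, verdict not shown: the hook was pushed against its stop (about 11 N felt), and the smallest rack hangs released and still on the arm, leaning an estimated 0.09 rad (limit 0.2); stop finger travel was judged from images and force only.

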